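# Dress the gift display: short wares on tall stands

### The arm

A 7-joint arm with a two-finger parallel gripper is mounted at the origin on a cart in front of the work surface, level with it; the furniture and walls round the work are solid. World frame = base frame: x ahead of the robot, y to its left, z up, the work surface at z = 0. Lengths are in m, angles in rad, forces in N, time in s.
With the tool pointing down it reaches from about 0.425 to 1.025 m from the base axis. Payload 3.6 kg.
Tool frame: the origin (TCP) lies at the very end of the fingers, on their centre line; the grasp point (between the pads) lies 19 mm behind it; z points along the fingers, y is the line along which they close (so a half turn about z gives the same grasp; the last joint's range is limited). The gripper opens to 85 mm and grips with 20 to 120 N. Pads are 22 mm wide; open, the fingers measure 114 mm over their backs; the gripper's body (76 mm by 85 mm) begins 54 mm behind the grasp point. The pads swing forward as they close: fully open they stand 13 mm farther back than shut.
Start: joints at [1.149, 0.591, 0.048, 1.609, -0.033, 0.943, -0.034], TCP at [0.234, -0.686, 0.231] pointing down, gripper open.
Joint ranges: [-2.69, 2.69], [-0.47, 2.24], [-1.27, 1.36], [0.19, 2.51], [-1.53, 4.68], [0.08, 2.07], [-3.09, 3.09]. Speed limits (rad/s): [2.57, 2.57, 3.14, 3.14, 3.14, 3.14, 3.14].

### API

Orientations are given as a rotation vector (axis times angle).
In Python, from cell import robot, imaging, hand_in gives the robot as it stands.
- The arm moves only by the tool carry_out, never from a script. Its argument "motion" is a list of rows, each an object of numbers: "wx", "wy", "wz": the turn, a rotation vector about the world's x, y, z normalised to -1 to 1, where 1 is 2 rad; "dx", "dy", "dz": the shift along the world's x, y, z normalised to -1 to 1, where 1 is 0.4 m; "hand": the opening, from 0 (shut) to 1 (fully open). In form: [{"wx": .., "wy": .., "wz": .., "dx": .., "dy": .., "dz": .., "hand": ..}, ...]. A call has 1 to 10 rows; each row is the pose to reach, as a shift and turn from the pose commanded when the call began; what a row does not reach only later rows make up. A row lasts 1/8 s, in which the tool goes at most 62.5 mm and 10.7 degrees, less where a joint would pass 70% of its speed; a pose out of reach is approached as far as the arm can. A call with a number of a shift or a turn outside -1 to 1 is refused whole. A call with a gripper value outside its range is refused whole. The fingers move at their own pace and stop on an object; "squeeze" is the grip in N (left out, the last holds). Time passes only in rows, so rows that repeat a pose let the fingers close. It gives the time, the measured TCP pose, the force, the opening and the grip force at its end, in the units of the state.
- robot.get_obs(): the state, without advancing time (a new reading comes with each control period).
- imaging.capture(name): name is "scene" or "top" or "wrist"; returns a dict with "img" (420x560x3 uint8, red, green, blue), "camera_matrix" (3x3 intrinsics, pixels), "R" (3x3) and "t" (3): a world point X has camera coordinates R X + t. Camera axes: x right, y down, z forward; pixel columns grow to the right and rows downward; lengths in m; the calibration is good to about 2 mm. A picture is of the moment at which its call begins. There is no depth.
- hand_in(): hands the job in; it is judged then, once.
The state is a dict: "time_s": time; "joint_positions": joint angles; "joint_velocities": joint speeds; "joint_torque": joint torques, N m; "ee_pos": TCP position; "tcp_rot": TCP orientation; "force": force on the tool from outside, world axes, zero at the start; "moment": the same for the moment, N m; "width": finger opening in m; "finger_force": force on a finger pad.
Only numpy, scipy, OpenCV 4.12 (cv2) and the standard library are available. Lean on these libraries where they do the work, as an engineer would, in place of code of your own. Each camera call takes 0.05 s, during which the arm holds its last target. There are 200 camera calls.

### The job

Set the four round wares out for display: the egg cup, the speckled pot, the striped candle and the bud vase each go upright onto the middle of their own stand, with the shortest ware on the tallest stand, the next shortest on the next tallest, and so on down to the tallest ware on the lowest stand. The stands are the yellow box, the lilac box, the round flat tin and the dark blue notebook. Leave the two little birds standing where they are on the table among the wares.

Things in the scene. Friction and masses are not known exactly. Their poses are not given: they have to be found in the camera images.
- egg_cup: Small plain pink ceramic egg cup, an open round bowl with a narrow foot; widest at the rim, 50 mm across, 31 mm tall, foot 36 mm across. Loose, 0.04 to 0.09 kg. Origin: centre of the underside; z up.
- speckled_pot: Small grey-white speckled ceramic pinch pot, open and round, 54 mm across (the same, within 1 mm, from 6 mm up to the rim), 38 mm tall. Loose, 0.06 to 0.13 kg. Origin: centre of the underside; z up.
- candle: Candle in a straight round ceramic jar with upright tan and white stripes, 61 mm across, 60 mm tall. Loose, 0.14 to 0.28 kg. Origin: centre of the underside; z up.
- bud_vase: Tall white ceramic bud vase with two thin blue lines; straight round body 54 mm across up to 75 mm above the underside, then a narrow neck (about 26 mm, lip 30 mm across); 120 mm tall in all. Loose, 0.14 to 0.28 kg. Origin: centre of the underside; z up.
- stand_tall_box: Yellow patterned gift box, 60 x 120 mm (its x, y), the tallest stand: flat top 90 mm above the table. Fixed. Origin: centre of its underside, so the middle of the top is straight above it.
- stand_low_box: Lilac patterned gift box, 85 x 160 mm (its x, y), flat top 62 mm above the table. Fixed. Origin: centre of its underside, below the middle of the top.
- stand_tin: Round flat tin, cream lid, 90 mm across, flat top 32 mm above the table. Fixed. Origin: centre of its underside, below the middle of the top.
- stand_book: Dark navy closed notebook with a blue elastic band, lying flat, 141 x 90 mm (its x, y), top 16.5 mm above the table, the lowest stand. Fixed. Origin: centre of its underside, below the middle of the top.
- blue_bird: Blue-grey and white glazed bird ornament, 36 x 64 mm (its x, y), 45 mm tall, loose on the table; a bystander, to be left alone. Origin: centre of the underside.
- pale_bird: Pale speckled glazed bird ornament, 36 x 64 mm (its x, y), 45 mm tall, loose on the table; a bystander, to be left alone. Origin: centre of the underside.
Mind the look-alikes: they are no part of the job. What is shaped like the egg_cup but purple is not meant.

How it is judged:
At the end, for the whole second after the job is handed in: The egg cup stands on the yellow box, the speckled pot on the lilac box, the candle on the tin and the bud vase on the notebook: each upright within 0.1 rad, its underside at the stand's top within 5 mm, its centre within 15 mm (horizontally) of the stand's centre, at rest and released (horizontal distance between egg_cup and stand_tall_box below 0.015 m and z of egg_cup in the frame of stand_tall_box between 0.0845 and 0.0945 m and angle between each of egg_cup, speckled_pot, candle, bud_vase's own z axis and vertical below 0.1 rad and linear speed of each of egg_cup, speckled_pot, candle, bud_vase below 0.02 m/s and angular speed of each of egg_cup, speckled_pot, candle, bud_vase below 0.2 rad/s and horizontal distance between speckled_pot and stand_low_box below 0.015 m and z of speckled_pot in the frame of stand_low_box between 0.057 and 0.067 m and horizontal distance between candle and stand_tin below 0.015 m and z of candle in the frame of stand_tin between 0.027 and 0.037 m and horizontal distance between bud_vase and stand_book below 0.015 m and z of bud_vase in the frame of stand_book between 0.0115 and 0.0215 m); the robot touches nothing.
It fails at once if a bird is moved more than 25 mm or knocked over (distance of any of blue_bird, pale_bird from where it was at the start of the episode above 0.025 m or angle between any of blue_bird, pale_bird's own z axis and vertical above 0.5 rad).
It also fails if it takes over 122 s, if anything falls off the work surface, if the arm or the gripper's body presses on something with over 40 N, if the wrist force passes 120 N, or if a joint passes its speed limit or range.

## Working session

There is one attempt and no reset: what is moved stays moved. The work goes in short steps, Python scripts to look and compute and a tool call to move; the robot and the scene stay as the last step left them, time stands still between calls to the robot, and variables do not carry over. Pictures are saved under pics/ and viewed, at most 14 in all, crops included, and the job is handed in when it is done.

Besides the shell and the picture viewer there is one more tool, called after "Call:" as name([rows], argument=value, ...), one row to a line, values as JSON. carry_out: Moves the arm, as the interface text tells. Its arguments: {"type":"object","properties":{"motion":{"type":"array","items":{"type":"object","properties":{"wx":{"type":"number","minimum":-1,"maximum":1},"wy":{"type":"number","minimum":-1,"maximum":1},"wz":{"type":"number","minimum":-1,"maximum":1},"dx":{"type":"number","minimum":-1,"maximum":1},"dy":{"type":"number","minimum":-1,"maximum":1},"dz":{"type":"number","minimum":-1,"maximum":1},"hand":{"type":"number"}}}},"squeeze":{"type":"number"}},"required":["motion"]}

```bash
ls; mkdir -p pics; python3 - <<'E'
from cell import robot, imaging
import cv2,numpy as np,pickle
o=robot.get_obs();print(o['time_s'],o['ee_pos'],o['tcp_rot'],o['width'])
d={}
for n in("scene","top"):
    c=imaging.capture(n);d[n]=c;cv2.imwrite(f"pics/{n}0.png",cv2.resize(c["img"][:,:,::-1],(800,600)));print(n,c["camera_matrix"].round(1).tolist(),(-c["R"].T@c["t"]).round(3),c["R"].round(2).tolist())
pickle.dump(d,open("cams.pkl","wb"))
E
```

```text
pics
0.0 [ 0.2338502  -0.68534263  0.23011372] [-3.09696976e+00 -5.13925570e-01  7.40816210e-04] 0.08536699684542147
scene [[480.6, 0.0, 278.1], [0.0, 480.6, 208.9], [0.0, 0.0, 1.0]] [-0.148  0.993  0.567] [[-0.83, -0.56, -0.02], [-0.21, 0.35, -0.91], [0.51, -0.75, -0.41]]
top [[534.2, 0.0, 273.9], [0.0, 534.2, 213.4], [0.0, 0.0, 1.0]] [ 0.298 -0.     1.426] [[0.01, -1.0, 0.0], [-0.99, -0.01, -0.16], [0.16, -0.0, -0.99]]
```

View pics/top0.png

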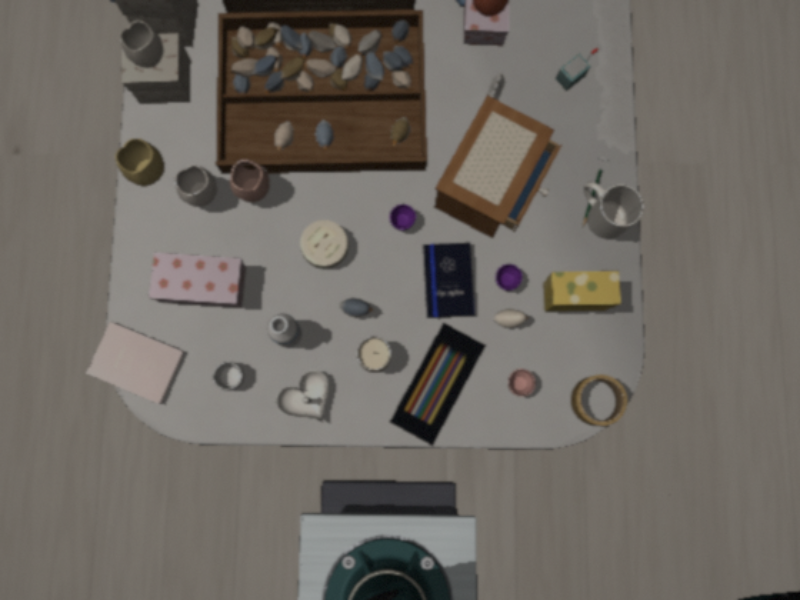

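View pics/scene0.png

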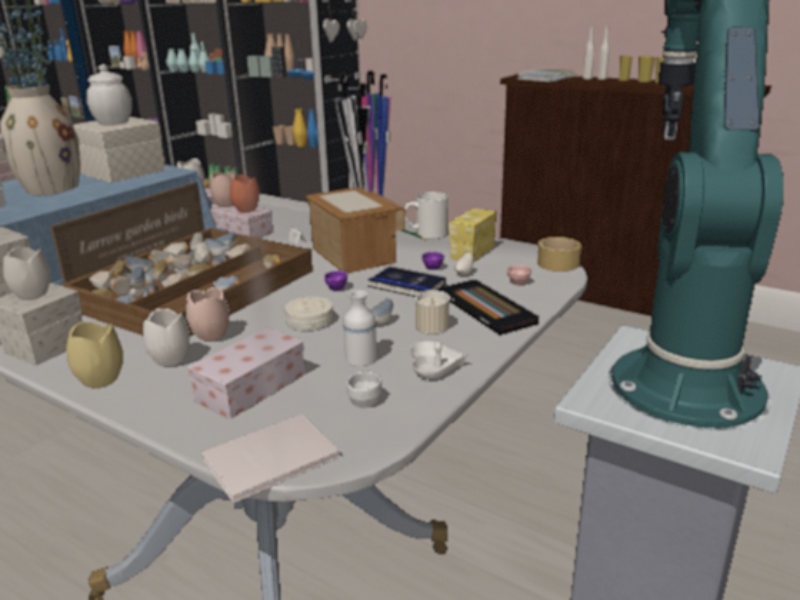

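Candidates in the top view (800×600 px):
- **Egg cup:** pink at (523,383). The purple look-alikes at (403,217) and (509,277) are rejected.
- **Pot:** small grey-white at (231,377). The larger tulip cups at (195,186), (248,181) and (138,160) are rejected.
- **Candle:** (375,354), upright stripes in the scene view. The tin at (324,244) is a stand.
- **Vase:** (283,329).
- **Stands:** yellow (585,291), lilac (197,279), tin (324,244), book (450,280). The pink book at (135,362) and the pencil tin at (438,383) are rejected.
- **Birds:** (356,307) and (510,318).

Next I'll segment these and check them in a close crop.

```bash
cat > h.py <<'E'
import numpy as np,cv2,pickle
def ray(c,uv):
    d=np.linalg.inv(c["camera_matrix"])@np.array([uv[0],uv[1],1.]);d=c["R"].T@d
    return -c["R"].T@c["t"],d/np.linalg.norm(d)
def onz(c,uv,z):
    o,d=ray(c,uv);return o+d*(z-o[2])/d[2]
def tri(rs):
    A=0;b=0
    for o,d in rs:
        P=np.eye(3)-np.outer(d,d);A=A+P;b=b+P@o
    X=np.linalg.solve(A,b);return X,[np.linalg.norm((np.eye(3)-np.outer(d,d))@(X-o)) for o,d in rs]
def proj(c,X):
    p=c["camera_matrix"]@(c["R"]@np.asarray(X)+c["t"]);return p[:2]/p[2]
E
python3 - <<'E'
from h import *
d=pickle.load(open("cams.pkl","rb"));c=d["top"];im=c["img"]
f=1.42857
P=dict(egg=(523,383,.031),pot=(231,377,.038),candle=(375,354,.06),vase=(283,327,.12),yel=(585,289,.09),lil=(197,279,.062),tin=(324,244,.032),book=(449,280,.0165),bb=(356,307,.02),pb=(510,318,.02))
for k,(u,v,z) in P.items():
    X=onz(c,(u/f,v/f),z);print(k,X.round(3),"r",np.hypot(X[0],X[1]).round(3),"scene px",(proj(d["scene"],X)*f).round(0))
a=cv2.resize(im[135:300,135:445],(800,426),interpolation=cv2.INTER_CUBIC)[:,:,::-1]
a=cv2.convertScaleAbs(a,alpha=1.5)
cv2.imwrite("pics/topcrop.png",a)
s=d["scene"]["img"]; b=cv2.convertScaleAbs(cv2.resize(s[130:330,125:395],(800,593),interpolation=cv2.INTER_CUBIC)[:,:,::-1],alpha=1.4)
cv2.imwrite("pics/scenecrop.png",b)
E
```

```text
egg [ 0.389 -0.243  0.031] r 0.459 scene px [519. 267.]
pot [0.393 0.288 0.038] r 0.487 scene px [367. 376.]
candle [0.436 0.027 0.06 ] r 0.437 scene px [432. 295.]
vase [0.475 0.186 0.12 ] r 0.51 scene px [361. 291.]
yel [ 0.554 -0.346  0.09 ] r 0.653 scene px [473. 215.]
lil [0.569 0.354 0.062] r 0.67 scene px [249. 350.]
tin [0.645 0.127 0.032] r 0.657 scene px [309. 304.]
book [ 0.582 -0.109  0.016] r 0.592 scene px [406. 277.]
bb [0.528 0.065 0.02 ] r 0.531 scene px [379. 312.]
pb [ 0.51  -0.222  0.02 ] r 0.557 scene px [463. 264.]
```

View pics/topcrop.png

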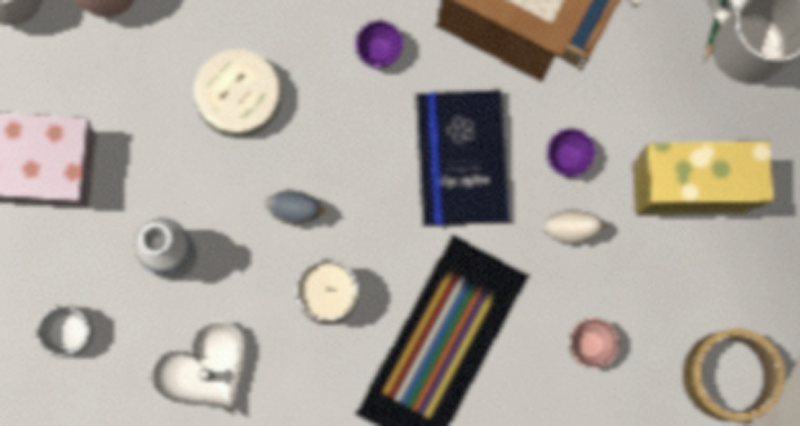

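View pics/scenecrop.png

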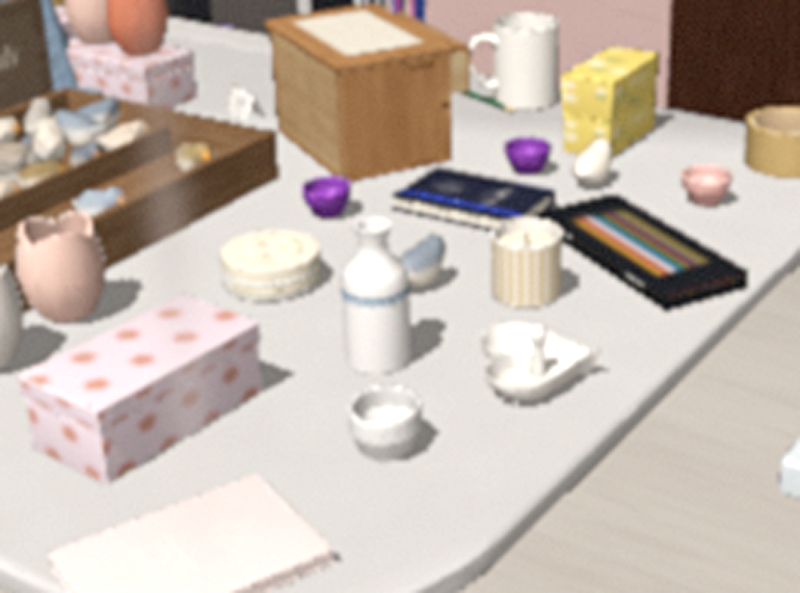

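The close crops confirm the choice. In the top crop the pink egg cup is at (596,342), the pot at (65,330), the candle at (329,290) and the vase lip at (156,238). I'll measure by masks in both views now.

```bash
cat > m.py <<'E'
from h import *
d=pickle.load(open("cams.pkl","rb"));T=d["top"];S=d["scene"]
tc=lambda u,v:(135+u/2.5806-.3,135+v/2.5806-.3); sc=lambda u,v:(125+u/2.963-.3,130+v/2.963-.3)
# height check: top-face centre in both views
for k,a,b in [("egg",(596,342),(707,174)),("pot",(65,330),(386,402)),("candle",(329,290),(527,236)),("vase",(156,238),(374,224)),("tin",(237,90),(271,248)),
  ("yelcorner",(771,141),(579+0,0)),("bookcorner",(418,93),(435,170))]:
    if k=="yelcorner": continue
    X,e=tri([ray(T,tc(*a)),ray(S,sc(*b))]);print(k,X.round(4),np.round(e,4))
hsv=cv2.cvtColor(T["img"],cv2.COLOR_RGB2HSV)
def mask(name,seed,lo,hi,z,r):
    u,v=map(int,seed);m=cv2.inRange(hsv,np.array(lo),np.array(hi));w=np.zeros_like(m);w[v-r:v+r,u-r:u+r]=255;m&=w
    m=cv2.morphologyEx(m,cv2.MORPH_CLOSE,np.ones((5,5)))
    cs,_=cv2.findContours(m,0,2);c=max(cs,key=cv2.contourArea)
    pts=np.array([onz(T,p[0],z)[:2] for p in c],np.float32)
    rc=cv2.minAreaRect(pts);cc=cv2.minEnclosingCircle(pts)
    print(name,"rect",np.round(rc[0],4),np.round(rc[1],3),round(rc[2],1),"circ",np.round(cc[0],4),round(cc[1],4),"ext",pts.min(0).round(3),pts.max(0).round(3),"seedHSV",hsv[v,u])
mask("egg",tc(596,342),(0,50,40),(12,255,255),.031,20)
mask("candle",tc(329,290),(8,35,150),(40,255,255),.06,22)
mask("tin",tc(237,90),(15,25,150),(45,255,255),.032,26)
mask("yel",(410,202),(15,60,150),(70,255,255),.09,32)
mask("yel all",(410,202),(15,60,60),(70,255,255),.09,32)
mask("lil",(138,195),(120,8,130),(180,255,255),.062,42)
mask("book",tc(463,158),(100,60,0),(140,255,255),.0165,34)
for u in range(200,216,2):print(u,hsv[u,410],hsv[195+u-200,138],end=';')
E
python3 m.py
```

```text
egg [ 0.3905 -0.243   0.0262] [0.0014 0.0014]
pot [0.3955 0.2931 0.0348] [0.0013 0.0013]
candle [0.4374 0.0277 0.0526] [0.0013 0.0013]
vase [0.478  0.1922 0.1178] [0.0021 0.0021]
tin [0.6469 0.1268 0.0302] [0.0017 0.0017]
bookcorner [ 0.6253 -0.0701  0.0459] [0.0207 0.0207]
egg rect [ 0.392  -0.2412] [0.044 0.047] 89.2 circ [ 0.391  -0.2401] 0.0246 ext [ 0.369 -0.263] [ 0.415 -0.219] seedHSV [  5  76 154]
candle rect [0.4368 0.0273] [0.049 0.044] 0.8 circ [0.4368 0.0286] 0.0257 ext [0.412 0.005] [0.461 0.049] seedHSV [ 20  48 133]
tin rect [0.6491 0.1301] [0.084 0.082] 27.6 circ [0.6489 0.1299] 0.0429 ext [0.608 0.089] [0.691 0.172] seedHSV [ 20  39 162]
yel rect [ 0.5585 -0.3466] [0.054 0.115] 0.7 circ [ 0.5557 -0.3467] 0.0617 ext [ 0.531 -0.404] [ 0.586 -0.289] seedHSV [ 23 129 144]
yel all rect [ 0.552  -0.3402] [0.073 0.137] 0.7 circ [ 0.552  -0.3383] 0.0745 ext [ 0.515 -0.408] [ 0.589 -0.272] seedHSV [ 23 129 144]
lil rect [0.572  0.3593] [0.157 0.084] 86.9 circ [0.5719 0.3584] 0.0867 ext [0.528 0.279] [0.617 0.438] seedHSV [174  24 157]
book rect [ 0.5839 -0.1081] [0.138 0.084] 4.0 circ [ 0.5837 -0.1092] 0.0779 ext [ 0.513 -0.154] [ 0.651 -0.065] seedHSV [112 108  26]
200 [ 25 122 136] [174  24 157];202 [ 23 129 144] [171  23 156];204 [ 23 133 151] [171  23 154];206 [ 22 133 152] [172  25 156];208 [ 23 131 152] [174  23 156];210 [ 22 134 152] [174  23 156];212 [ 24 131 136] [174  24 157];214 [ 23 138  50] [171  21 155];
```

Call:
carry_out([
  {"dx": 0.35, "dy": 1, "dz": 0, "wz": -0.165, "hand": 1},
  {"dx": 0.35, "dy": 1, "dz": 0, "wz": -0.165, "hand": 1},
  {"dx": 0.35, "dy": 1, "dz": 0, "wz": -0.165, "hand": 1},
  {"dx": 0.35, "dy": 1, "dz": 0, "wz": -0.165, "hand": 1},
  {"dx": 0.35, "dy": 1, "dz": 0, "wz": -0.165, "hand": 1},
  {"dx": 0.35, "dy": 1, "dz": 0, "wz": -0.165, "hand": 1},
  {"dx": 0.35, "dy": 1, "dz": 0, "wz": -0.165, "hand": 1},
  {"dx": 0.35, "dy": 1, "dz": 0, "wz": -0.165, "hand": 1},
  {"dx": 0.35, "dy": 1, "dz": 0, "wz": -0.165, "hand": 1},
], squeeze=30)

```text
invalid input
```

```bash
cat >> h.py <<'E'
def snap(n):
    from cell import imaging
    c=imaging.capture("wrist");pickle.dump(c,open(n+".pkl","wb"))
    cv2.imwrite(f"pics/{n}.png",cv2.convertScaleAbs(c["img"][:,:,::-1],alpha=1.4));return c
E
python3 - <<'E'
from h import *
from cell import robot
c=snap("w1");o=robot.get_obs();print(o['time_s'],o['ee_pos'],o['tcp_rot'],(-c["R"].T@c["t"]).round(3),c["camera_matrix"][0,0])
print(proj(c,[.391,-.241,.031]),proj(c,o['ee_pos']),proj(c,[.556,-.346,.09]))
E
```

```text
0.15 [ 0.23392863 -0.68554949  0.2304015 ] [-3.09753338e+00 -5.14010107e-01  6.30855621e-04] [ 0.313 -0.658  0.373] 313.509231818162
[-171.67319053 -173.42565318] [277.88016737 265.47741521] [-140.5186813  -579.86596067]
```

View pics/w1.png

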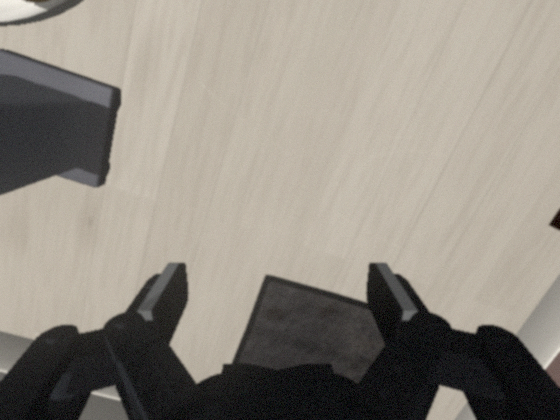

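The image shows only floor below the gripper because the call was refused, so the arm hasn't moved. I'll retry with every key given.

Call:
carry_out([
  {"wx": 0, "wy": 0, "wz": -0.165, "dx": 0.35, "dy": 1.0, "dz": 0, "hand": 1},
  {"wx": 0, "wy": 0, "wz": -0.165, "dx": 0.35, "dy": 1.0, "dz": 0, "hand": 1},
  {"wx": 0, "wy": 0, "wz": -0.165, "dx": 0.35, "dy": 1.0, "dz": 0, "hand": 1},
  {"wx": 0, "wy": 0, "wz": -0.165, "dx": 0.35, "dy": 1.0, "dz": 0, "hand": 1},
  {"wx": 0, "wy": 0, "wz": -0.165, "dx": 0.35, "dy": 1.0, "dz": 0, "hand": 1},
  {"wx": 0, "wy": 0, "wz": -0.165, "dx": 0.35, "dy": 1.0, "dz": 0, "hand": 1},
  {"wx": 0, "wy": 0, "wz": -0.165, "dx": 0.35, "dy": 1.0, "dz": 0, "hand": 1},
  {"wx": 0, "wy": 0, "wz": -0.165, "dx": 0.35, "dy": 1.0, "dz": 0, "hand": 1},
  {"wx": 0, "wy": 0, "wz": -0.165, "dx": 0.35, "dy": 1.0, "dz": 0, "hand": 1},
], squeeze=30)

```text
time_s: 1.27
ee_pos: [0.374, -0.2867, 0.2314]
tcp_rot: [3.141, -0.002, 0.0]
force: [-0.6, -1.7, 0.6]
width: 0.0851
finger_force: 0.0
```

```bash
cat >> h.py <<'E'
def circ(c,guess,z,lo,hi,r=0.05,close=7,save=None):
    "largest blob of HSV range near the guessed point; centre and sizes on the plane z"
    hsv=cv2.cvtColor(c["img"],cv2.COLOR_RGB2HSV);m=cv2.inRange(hsv,np.array(lo),np.array(hi))
    g=proj(c,[guess[0],guess[1],z]);w=np.zeros_like(m);R=np.linalg.norm(proj(c,[guess[0],guess[1]+r,z])-g)
    cv2.circle(w,tuple(int(x) for x in g),int(R),255,-1);m&=w
    m=cv2.morphologyEx(m,cv2.MORPH_CLOSE,np.ones((close,close)))
    k=max(cv2.findContours(m,0,2)[0],key=cv2.contourArea)
    p=np.array([onz(c,q[0],z)[:2] for q in k],np.float32);cc=cv2.minEnclosingCircle(p);rc=cv2.minAreaRect(p)
    px=cv2.minEnclosingCircle(k)[0]
    print("circ",np.round(cc[0],4),round(cc[1],4),"rect",np.round(rc[0],4),np.round(rc[1],3),"ext",p.min(0).round(4),p.max(0).round(4),"px",np.round(px,1));return px
E
python3 - <<'E'
from h import *
from cell import robot
c=snap("w2");o=robot.get_obs();print(o['ee_pos'],(-c["R"].T@c["t"]).round(3))
print(proj(c,[.391,-.241,.031]),proj(c,[.556,-.346,.09]))
circ(c,(.391,-.241),.031,(0,60,30),(12,255,255))
circ(c,(.556,-.346),.09,(15,60,60),(70,255,255),.09)
E
```

```text
[ 0.37369667 -0.28744404  0.23136446] [ 0.458 -0.286  0.375]
[236.01858794 158.27847984] [355.67196549 -42.35871835]
circ [ 0.3926 -0.239 ] 0.0251 rect [ 0.3924 -0.2398] [0.047 0.048] ext [ 0.3685 -0.2632] [ 0.4164 -0.2164] px [235.  156.5]
circ [ 0.5281 -0.3442] 0.0572 rect [ 0.5201 -0.3442] [0.114 0.016] ext [ 0.5121 -0.4013] [ 0.5281 -0.2871] px [350.5   2. ]
```

View pics/w2.png

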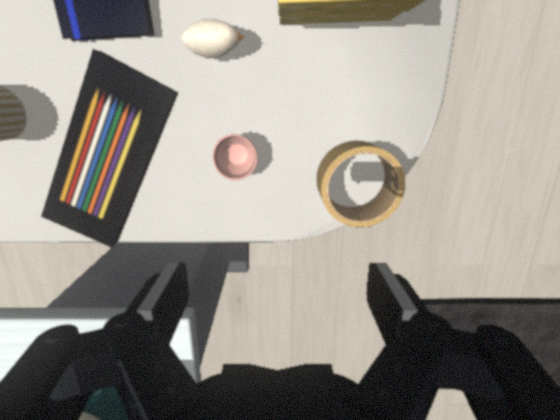

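The wrist view shows the pink cup at (235,156) px, which puts it at (0.392, -0.240). That agrees with the top view. The pale bird at (212,38) is clear of the gripper.

Call:
carry_out([
  {"wx": 0, "wy": 0, "wz": 0, "dx": 0.045, "dy": 0.118, "dz": -0.15, "hand": 1},
  {"wx": 0, "wy": 0, "wz": 0, "dx": 0.045, "dy": 0.118, "dz": -0.3, "hand": 1},
  {"wx": 0, "wy": 0, "wz": 0, "dx": 0.045, "dy": 0.118, "dz": -0.4, "hand": 1},
  {"wx": 0, "wy": 0, "wz": 0, "dx": 0.045, "dy": 0.118, "dz": -0.43, "hand": 1},
  {"wx": 0, "wy": 0, "wz": 0, "dx": 0.045, "dy": 0.118, "dz": -0.43, "hand": 1},
  {"wx": 0, "wy": 0, "wz": 0, "dx": 0.045, "dy": 0.118, "dz": -0.43, "hand": 1},
])

```text
time_s: 2.08
ee_pos: [0.393, -0.2404, 0.0608]
tcp_rot: [3.14, -0.004, 0.004]
force: [-1.8, -0.1, -0.6]
width: 0.085
finger_force: 0.0
```

Call:
carry_out([
  {"wx": 0, "wy": 0, "wz": 0, "dx": 0, "dy": 0, "dz": -0.08, "hand": 1},
  {"wx": 0, "wy": 0, "wz": 0, "dx": 0, "dy": 0, "dz": -0.127, "hand": 1},
  {"wx": 0, "wy": 0, "wz": 0, "dx": 0, "dy": 0, "dz": -0.127, "hand": 1},
  {"wx": 0, "wy": 0, "wz": 0, "dx": 0, "dy": 0, "dz": -0.127, "hand": 0.4},
  {"wx": 0, "wy": 0, "wz": 0, "dx": 0, "dy": 0, "dz": -0.127, "hand": 0.4},
  {"wx": 0, "wy": 0, "wz": 0, "dx": 0, "dy": 0, "dz": -0.127, "hand": 0.4},
  {"wx": 0, "wy": 0, "wz": 0, "dx": 0, "dy": 0, "dz": -0.127, "hand": 0.4},
  {"wx": 0, "wy": 0, "wz": 0, "dx": 0, "dy": 0, "dz": -0.127, "hand": 0.4},
], squeeze=25)

```text
time_s: 3.08
ee_pos: [0.3928, -0.2393, 0.0099]
tcp_rot: [3.141, -0.002, 0.003]
force: [-1.0, 0.9, 9.8]
width: 0.0476
finger_force: 24.2
```

Call:
carry_out([
  {"wx": 0, "wy": 0, "wz": 0, "dx": 0, "dy": 0, "dz": 0.05, "hand": 0.4},
  {"wx": 0, "wy": 0, "wz": 0, "dx": 0, "dy": 0, "dz": 0.15, "hand": 0.4},
  {"wx": 0, "wy": 0, "wz": 0, "dx": 0, "dy": 0, "dz": 0.3, "hand": 0.4},
  {"wx": 0, "wy": 0, "wz": 0, "dx": 0, "dy": -0.1, "dz": 0.45, "hand": 0.4},
  {"wx": 0, "wy": 0, "wz": 0, "dx": 0.1, "dy": -0.25, "dz": 0.5, "hand": 0.4},
  {"wx": 0, "wy": 0, "wz": 0, "dx": 0.15, "dy": -0.26, "dz": 0.5, "hand": 0.4},
  {"wx": 0, "wy": 0, "wz": 0, "dx": 0.15, "dy": -0.26, "dz": 0.5, "hand": 0.4},
])

```text
time_s: 3.95
ee_pos: [0.4548, -0.345, 0.2102]
tcp_rot: [3.139, -0.003, 0.007]
force: [-0.2, 0.5, -0.1]
width: 0.048
finger_force: 26.1
```

```bash
python3 - <<'E'
from h import *
from cell import robot
c=snap("w3");o=robot.get_obs();print(o['ee_pos'],o['width'],o['finger_force'])
print(proj(c,[.556,-.346,.09]))
circ(c,(.556,-.346),.09,(15,60,60),(70,255,255),.09)
circ(c,(.556,-.346),.09,(15,60,125),(70,255,255),.09)
E
```

```text
[ 0.45243754 -0.34319253  0.20901839] 0.047721948387536274 26.115560154430568
[278.4635164   71.53871131]
circ [ 0.5583 -0.3463] 0.0665 rect [ 0.558  -0.3464] [0.061 0.121] ext [ 0.5265 -0.4075] [ 0.5895 -0.2853] px [278.6  61.9]
circ [ 0.5582 -0.346 ] 0.0663 rect [ 0.5581 -0.346 ] [0.06 0.12] ext [ 0.5265 -0.4067] [ 0.5895 -0.2853] px [278.6  61.9]
```

View pics/w3.png

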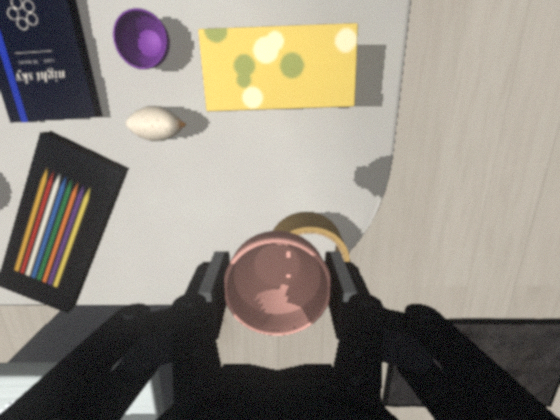

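The box top measures 60×121 mm at z = 0.09, which matches the given size, with its centre at (0.558, -0.346). The cup is held level.

Call:
carry_out([
  {"wx": 0, "wy": 0, "wz": 0, "dx": 0.12, "dy": -0.007, "dz": 0, "hand": 0.4},
  {"wx": 0, "wy": 0, "wz": 0, "dx": 0.264, "dy": -0.007, "dz": -0.05, "hand": 0.4},
  {"wx": 0, "wy": 0, "wz": 0, "dx": 0.264, "dy": -0.007, "dz": -0.15, "hand": 0.4},
  {"wx": 0, "wy": 0, "wz": 0, "dx": 0.264, "dy": -0.007, "dz": -0.22, "hand": 0.4},
  {"wx": 0, "wy": 0, "wz": 0, "dx": 0.264, "dy": -0.007, "dz": -0.24, "hand": 0.4},
  {"wx": 0, "wy": 0, "wz": 0, "dx": 0.264, "dy": -0.007, "dz": -0.255, "hand": 0.4},
  {"wx": 0, "wy": 0, "wz": 0, "dx": 0.264, "dy": -0.007, "dz": -0.265, "hand": 0.4},
  {"wx": 0, "wy": 0, "wz": 0, "dx": 0.264, "dy": -0.007, "dz": -0.265, "hand": 0.4},
])

```text
time_s: 5.0
ee_pos: [0.5579, -0.346, 0.1032]
tcp_rot: [3.141, -0.002, 0.001]
force: [-0.5, 0.5, -0.2]
width: 0.0478
finger_force: 26.1
```

Call:
carry_out([
  {"wx": 0, "wy": 0, "wz": 0, "dx": 0, "dy": 0, "dz": -0.007, "hand": 0.4},
  {"wx": 0, "wy": 0, "wz": 0, "dx": 0, "dy": 0, "dz": -0.007, "hand": 0.4},
  {"wx": 0, "wy": 0, "wz": 0, "dx": 0, "dy": 0, "dz": -0.007, "hand": 0.6},
  {"wx": 0, "wy": 0, "wz": 0, "dx": 0, "dy": 0, "dz": -0.007, "hand": 0.9},
  {"wx": 0, "wy": 0, "wz": 0, "dx": 0, "dy": 0, "dz": -0.007, "hand": 1},
  {"wx": 0, "wy": 0, "wz": 0, "dx": 0, "dy": 0, "dz": -0.007, "hand": 1},
  {"wx": 0, "wy": 0, "wz": 0, "dx": 0, "dy": 0, "dz": 0.1, "hand": 1},
  {"wx": 0, "wy": 0, "wz": 0, "dx": 0, "dy": 0, "dz": 0.25, "hand": 1},
  {"wx": 0, "wy": 0, "wz": 0, "dx": -0.06, "dy": 0, "dz": 0.35, "hand": 1},
  {"wx": 0, "wy": 0, "wz": 0, "dx": -0.1, "dy": 0, "dz": 0.35, "hand": 1},
])

```text
time_s: 6.25
ee_pos: [0.5189, -0.3474, 0.2465]
tcp_rot: [3.137, -0.003, 0.01]
force: [-0.6, 0.3, -1.3]
width: 0.0853
finger_force: 0.0
```

```bash
python3 - <<'E'
from h import *
from cell import robot
c=snap("w4");o=robot.get_obs();print(o['ee_pos'],o['width'],o['time_s'])
circ(c,(.558,-.346),.121,(0,50,30),(12,255,255),.05)
E
```

```text
[ 0.51462729 -0.34672706  0.24395615] 0.08588434669394 6.3
circ [ 0.5572 -0.3451] 0.0253 rect [ 0.5573 -0.3455] [0.049 0.049] ext [ 0.5327 -0.3698] [ 0.5825 -0.3215] px [274.2 150.3]
```

View pics/w4.png

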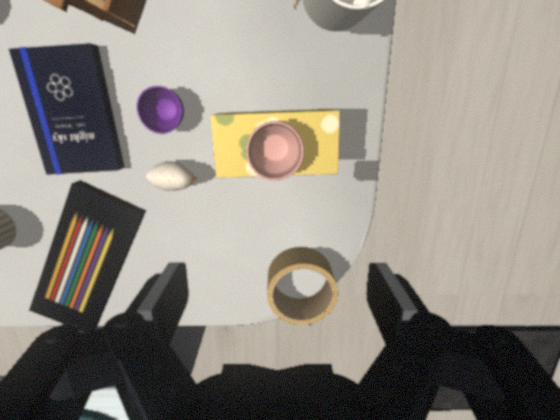

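The egg cup is centred on the yellow box at (274,150) px. I'll do the candle next.

Call:
carry_out([
  {"wx": 0, "wy": 0, "wz": 0, "dx": -0.1, "dy": 0.94, "dz": 0, "hand": 1},
  {"wx": 0, "wy": 0, "wz": 0, "dx": -0.1, "dy": 0.94, "dz": 0, "hand": 1},
  {"wx": 0, "wy": 0, "wz": 0, "dx": -0.1, "dy": 0.94, "dz": 0, "hand": 1},
  {"wx": 0, "wy": 0, "wz": 0, "dx": -0.1, "dy": 0.94, "dz": 0, "hand": 1},
  {"wx": 0, "wy": 0, "wz": 0, "dx": -0.2, "dy": 0.94, "dz": 0, "hand": 1},
  {"wx": 0, "wy": 0, "wz": 0, "dx": -0.2, "dy": 0.94, "dz": 0, "hand": 1},
  {"wx": 0, "wy": 0, "wz": 0, "dx": -0.2, "dy": 0.94, "dz": 0, "hand": 1},
  {"wx": 0, "wy": 0, "wz": 0, "dx": -0.2, "dy": 0.94, "dz": 0, "hand": 1},
  {"wx": 0, "wy": 0, "wz": 0, "dx": -0.2, "dy": 0.94, "dz": 0, "hand": 1},
])

```text
time_s: 7.42
ee_pos: [0.4383, 0.0286, 0.2421]
tcp_rot: [3.141, -0.006, -0.001]
force: [-0.6, -1.2, 0.5]
width: 0.0853
finger_force: 0.0
```

```bash
python3 - <<'E'
from h import *
from cell import robot
c=snap("w5");o=robot.get_obs();print(o['ee_pos'],o['time_s'])
for n,p in dict(candle=(.437,.028,.06),tin=(.648,.128,.032),book=(.583,-.108,.0165),vase=(.478,.19,.12),bb=(.528,.065,.02)).items(): print(n,proj(c,p).round())
hsv=cv2.cvtColor(c["img"],cv2.COLOR_RGB2HSV)
for p in [(.437,.028,.06),(.437,.045,.06),(.648,.128,.032),(.5,0,0)]:
    u,v=proj(c,p).astype(int); print(u,v,hsv[v,u] if 0<=v<420 and 0<=u<560 else None)
E
```

```text
[0.4383898  0.02843869 0.24220158] 7.475
candle [278. 178.]
tin [171. -47.]
book [407.  33.]
vase [ 87. 150.]
bb [244.  89.]
277 178 [ 20  48 213]
262 178 [ 20  47 212]
170 -47 None
301 113 [ 21  15 171]
```

View pics/w5.png

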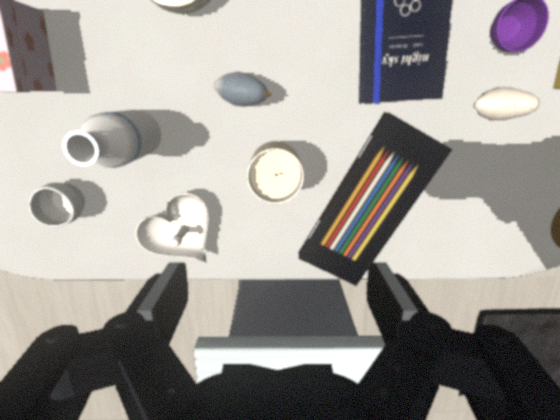

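The candle top sits at about (277,174) px. The blue bird is at (243,88), the vase lip at (82,148) and the pot rim at (56,205).

```bash
python3 - <<'E'
from h import *
c=pickle.load(open("w5.pkl","rb"));T=pickle.load(open("cams.pkl","rb"))["top"]
px=circ(c,(.44,.028),.06,(12,30,120),(35,255,255),.045)
tc=lambda u,v:(135+u/2.5806-.3,135+v/2.5806-.3)
for n,a,b,z in [("candle",tc(329,290),px,.06),("vase",tc(156,238),(82,148),.12),("pot",tc(65,330),(56,205),.038)]:
    X,e=tri([ray(T,a),ray(c,b)]);print(n,X.round(4),np.round(e[0],4),onz(c,b,z).round(4),onz(T,a,z).round(4))
E
```

```text
circ [0.4441 0.0316] 0.0327 rect [0.4437 0.0304] [0.055 0.063] ext [0.4115 0.0024] [0.4767 0.059 ] px [274.5 171. ]
candle [0.44   0.0302 0.0379] 0.0016 [0.4451 0.0316 0.06  ] [0.4378 0.0281 0.06  ]
vase [0.4796 0.1931 0.1205] 0.0003 [0.4797 0.1936 0.12  ] [0.4794 0.1931 0.12  ]
pot [0.397  0.295  0.0293] 0.0 [0.4    0.2885 0.038 ] [0.3964 0.2932 0.038 ]
```

Call:
carry_out([
  {"wx": 0, "wy": 0, "wz": 0, "dx": 0.006, "dy": 0.001, "dz": -0.15, "hand": 1},
  {"wx": 0, "wy": 0, "wz": 0, "dx": 0.006, "dy": 0.001, "dz": -0.3, "hand": 1},
  {"wx": 0, "wy": 0, "wz": 0, "dx": 0.006, "dy": 0.001, "dz": -0.4, "hand": 1},
  {"wx": 0, "wy": 0, "wz": 0, "dx": 0.006, "dy": 0.001, "dz": -0.48, "hand": 1},
  {"wx": 0, "wy": 0, "wz": 0, "dx": 0.006, "dy": 0.001, "dz": -0.55, "hand": 1},
  {"wx": 0, "wy": 0, "wz": 0, "dx": 0.006, "dy": 0.001, "dz": -0.55, "hand": 1},
  {"wx": 0, "wy": 0, "wz": 0, "dx": 0.006, "dy": 0.001, "dz": -0.55, "hand": 0.6},
  {"wx": 0, "wy": 0, "wz": 0, "dx": 0.006, "dy": 0.001, "dz": -0.55, "hand": 0.6},
  {"wx": 0, "wy": 0, "wz": 0, "dx": 0.006, "dy": 0.001, "dz": -0.55, "hand": 0.6},
  {"wx": 0, "wy": 0, "wz": 0, "dx": 0.006, "dy": 0.001, "dz": -0.55, "hand": 0.6},
], squeeze=35)

```text
time_s: 8.72
ee_pos: [0.4409, 0.0304, 0.0236]
tcp_rot: [-3.142, 0.003, -0.004]
force: [-0.2, 0.1, 6.4]
width: 0.0592
finger_force: 38.7
```

Call:
carry_out([
  {"wx": 0, "wy": 0, "wz": 0, "dx": 0, "dy": 0, "dz": 0.05, "hand": 0.6},
  {"wx": 0, "wy": 0, "wz": 0, "dx": 0, "dy": 0, "dz": 0.15, "hand": 0.6},
  {"wx": 0, "wy": 0, "wz": 0, "dx": 0, "dy": 0, "dz": 0.3, "hand": 0.6},
  {"wx": 0, "wy": 0, "wz": 0, "dx": 0.05, "dy": 0.05, "dz": 0.42, "hand": 0.6},
  {"wx": 0, "wy": 0, "wz": 0, "dx": 0.15, "dy": 0.15, "dz": 0.475, "hand": 0.6},
  {"wx": 0, "wy": 0, "wz": 0, "dx": 0.25, "dy": 0.245, "dz": 0.475, "hand": 0.6},
  {"wx": 0, "wy": 0, "wz": 0, "dx": 0.25, "dy": 0.245, "dz": 0.475, "hand": 0.6},
  {"wx": 0, "wy": 0, "wz": 0, "dx": 0.25, "dy": 0.245, "dz": 0.475, "hand": 0.6},
])

```text
time_s: 9.72
ee_pos: [0.5387, 0.1281, 0.212]
tcp_rot: [3.141, -0.001, -0.003]
force: [-0.4, -0.3, -1.8]
width: 0.0594
finger_force: 38.7
```

```bash
python3 - <<'E'
from h import *
from cell import robot
c=snap("w6");o=robot.get_obs();print(o['ee_pos'],o['width'],o['time_s'])
print(proj(c,(.648,.129,.032)),proj(c,o['ee_pos']+[0,0,.038]))
circ(c,(.648,.129),.032,(15,25,150),(45,255,255),.06)
E
```

```text
[0.53836178 0.1273601  0.21193029] 0.05965544592218193 9.775
[276.41811849  65.60224592] [280.54434391 314.18255859]
circ [0.6487 0.1295] 0.0448 rect [0.6486 0.1293] [0.088 0.087] ext [0.6046 0.0857] [0.6926 0.1729] px [276.5  62.5]
```

View pics/w6.png

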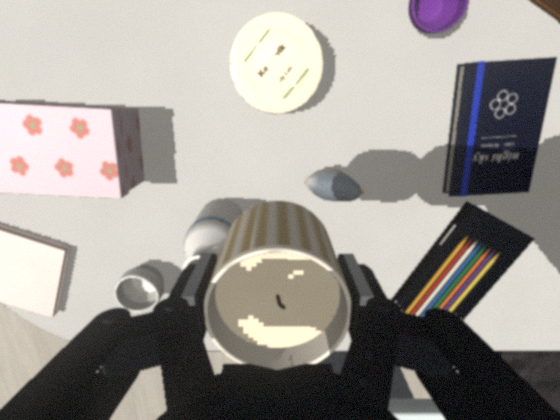

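The tin measures 44.8 mm in radius at z = 0.032, which fits, with its centre at (0.6486, 0.1293). The candle top at (280,305) px sits about 2 mm ahead of the tool.

Call:
carry_out([
  {"wx": 0, "wy": 0, "wz": 0, "dx": 0.14, "dy": 0.004, "dz": 0, "hand": 0.6},
  {"wx": 0, "wy": 0, "wz": 0, "dx": 0.27, "dy": 0.004, "dz": -0.1, "hand": 0.6},
  {"wx": 0, "wy": 0, "wz": 0, "dx": 0.27, "dy": 0.004, "dz": -0.22, "hand": 0.6},
  {"wx": 0, "wy": 0, "wz": 0, "dx": 0.27, "dy": 0.004, "dz": -0.32, "hand": 0.6},
  {"wx": 0, "wy": 0, "wz": 0, "dx": 0.27, "dy": 0.004, "dz": -0.36, "hand": 0.6},
  {"wx": 0, "wy": 0, "wz": 0, "dx": 0.27, "dy": 0.004, "dz": -0.38, "hand": 0.6},
  {"wx": 0, "wy": 0, "wz": 0, "dx": 0.27, "dy": 0.004, "dz": -0.385, "hand": 0.6},
  {"wx": 0, "wy": 0, "wz": 0, "dx": 0.27, "dy": 0.004, "dz": -0.385, "hand": 0.6},
])

```text
time_s: 10.78
ee_pos: [0.6491, 0.1304, 0.06]
tcp_rot: [-3.141, 0.002, -0.004]
force: [-0.1, 1.2, -1.1]
width: 0.0593
finger_force: 38.7
```

Call:
carry_out([
  {"wx": 0, "wy": 0, "wz": 0, "dx": -0.004, "dy": -0.002, "dz": -0.006, "hand": 0.6},
  {"wx": 0, "wy": 0, "wz": 0, "dx": -0.004, "dy": -0.002, "dz": -0.011, "hand": 0.6},
  {"wx": 0, "wy": 0, "wz": 0, "dx": -0.004, "dy": -0.002, "dz": -0.011, "hand": 0.75},
  {"wx": 0, "wy": 0, "wz": 0, "dx": -0.004, "dy": -0.002, "dz": -0.011, "hand": 1},
  {"wx": 0, "wy": 0, "wz": 0, "dx": -0.004, "dy": -0.002, "dz": -0.011, "hand": 1},
  {"wx": 0, "wy": 0, "wz": 0, "dx": -0.004, "dy": -0.002, "dz": 0.08, "hand": 1},
  {"wx": 0, "wy": 0, "wz": 0, "dx": -0.004, "dy": -0.002, "dz": 0.2, "hand": 1},
  {"wx": 0, "wy": 0, "wz": 0, "dx": -0.004, "dy": 0, "dz": 0.35, "hand": 1},
  {"wx": 0, "wy": 0, "wz": 0, "dx": -0.12, "dy": 0.0, "dz": 0.47, "hand": 1},
  {"wx": 0, "wy": 0, "wz": 0, "dx": -0.12, "dy": 0.0, "dz": 0.47, "hand": 1},
])

```text
time_s: 12.02
ee_pos: [0.5996, 0.131, 0.2503]
tcp_rot: [-3.14, 0.0, -0.008]
force: [0.4, -0.3, -0.4]
width: 0.0855
finger_force: 0.0
```

```bash
python3 - <<'E'
from h import *
from cell import robot
c=snap("w7");o=robot.get_obs();print(o['ee_pos'],o['width'],o['time_s'])
print(proj(c,(.6486,.1293,.092)),proj(c,(.479,.193,.12)))
E
```

```text
[0.59972237 0.1306457  0.2486846 ] 0.08566665947142102 12.075
[279.79288638 134.1206374 ] [217.79610963 303.78576008]
```

View pics/w7.png

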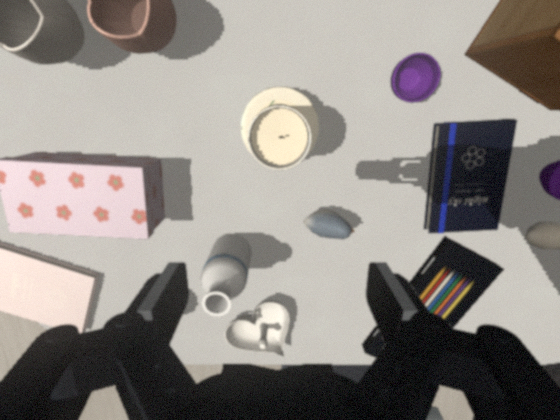

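The candle rim is at (281,136) px against an expected (280,134), so it is well placed. The vase is next, with its lip at (0.479, 0.193).

Call:
carry_out([
  {"wx": 0, "wy": 0, "wz": 0, "dx": -0.15, "dy": 0.08, "dz": 0, "hand": 1},
  {"wx": 0, "wy": 0, "wz": 0, "dx": -0.301, "dy": 0.156, "dz": 0, "hand": 1},
  {"wx": 0, "wy": 0, "wz": 0, "dx": -0.301, "dy": 0.156, "dz": -0.05, "hand": 1},
  {"wx": 0, "wy": 0, "wz": 0, "dx": -0.301, "dy": 0.156, "dz": -0.15, "hand": 1},
  {"wx": 0, "wy": 0, "wz": 0, "dx": -0.301, "dy": 0.156, "dz": -0.25, "hand": 1},
  {"wx": 0, "wy": 0, "wz": 0, "dx": -0.301, "dy": 0.156, "dz": -0.33, "hand": 1},
  {"wx": 0, "wy": 0, "wz": 0, "dx": -0.301, "dy": 0.156, "dz": -0.4, "hand": 1},
  {"wx": 0, "wy": 0, "wz": 0, "dx": -0.301, "dy": 0.156, "dz": -0.44, "hand": 1},
  {"wx": 0, "wy": 0, "wz": 0, "dx": -0.301, "dy": 0.156, "dz": -0.44, "hand": 1},
])

```text
time_s: 13.2
ee_pos: [0.479, 0.1921, 0.0688]
tcp_rot: [3.14, -0.002, -0.005]
force: [0.1, -0.4, 0.3]
width: 0.0853
finger_force: 0.0
```

Call:
carry_out([
  {"wx": 0, "wy": 0, "wz": 0, "dx": 0, "dy": 0, "dz": -0.02, "hand": 1},
  {"wx": 0, "wy": 0, "wz": 0, "dx": 0, "dy": 0, "dz": -0.035, "hand": 1},
  {"wx": 0, "wy": 0, "wz": 0, "dx": 0, "dy": 0, "dz": -0.047, "hand": 1},
  {"wx": 0, "wy": 0, "wz": 0, "dx": 0, "dy": 0, "dz": -0.047, "hand": 1},
])

```text
time_s: 13.7
ee_pos: [0.4796, 0.1926, 0.0516]
tcp_rot: [3.141, -0.002, -0.0]
force: [-0.5, -0.1, -0.6]
width: 0.0853
finger_force: 0.0
```

Call:
carry_out([
  {"wx": 0, "wy": 0, "wz": 0, "dx": 0, "dy": 0, "dz": -0.003, "hand": 0.5},
  {"wx": 0, "wy": 0, "wz": 0, "dx": 0, "dy": 0, "dz": -0.003, "hand": 0.5},
  {"wx": 0, "wy": 0, "wz": 0, "dx": 0, "dy": 0, "dz": -0.003, "hand": 0.5},
  {"wx": 0, "wy": 0, "wz": 0, "dx": 0, "dy": 0, "dz": -0.003, "hand": 0.5},
  {"wx": 0, "wy": 0, "wz": 0, "dx": 0, "dy": 0, "dz": -0.003, "hand": 0.5},
  {"wx": 0, "wy": 0, "wz": 0, "dx": 0, "dy": 0, "dz": 0.03, "hand": 0.5},
  {"wx": 0, "wy": 0, "wz": 0, "dx": 0, "dy": 0, "dz": 0.06, "hand": 0.5},
  {"wx": 0, "wy": 0, "wz": 0, "dx": 0, "dy": 0, "dz": 0.06, "hand": 0.5},
], squeeze=40)

```text
time_s: 14.7
ee_pos: [0.4803, 0.1927, 0.0768]
tcp_rot: [-3.141, 0.002, -0.003]
force: [0.4, -0.0, -2.8]
width: 0.0528
finger_force: 43.0
```

Call:
carry_out([
  {"wx": 0, "wy": 0, "wz": 0, "dx": 0, "dy": 0, "dz": 0.1, "hand": 0.5},
  {"wx": 0, "wy": 0, "wz": 0, "dx": 0, "dy": 0, "dz": 0.22, "hand": 0.5},
  {"wx": 0, "wy": 0, "wz": 0, "dx": 0, "dy": -0.05, "dz": 0.3, "hand": 0.5},
  {"wx": 0, "wy": 0, "wz": 0, "dx": 0.025, "dy": -0.15, "dz": 0.325, "hand": 0.5},
  {"wx": 0, "wy": 0, "wz": 0, "dx": 0.025, "dy": -0.3, "dz": 0.325, "hand": 0.5},
  {"wx": 0, "wy": 0, "wz": 0, "dx": 0.025, "dy": -0.45, "dz": 0.325, "hand": 0.5},
  {"wx": 0, "wy": 0, "wz": 0, "dx": 0.025, "dy": -0.6, "dz": 0.325, "hand": 0.5},
  {"wx": 0, "wy": 0, "wz": 0, "dx": 0.025, "dy": -0.7, "dz": 0.325, "hand": 0.5},
  {"wx": 0, "wy": 0, "wz": 0, "dx": 0.025, "dy": -0.7425, "dz": 0.325, "hand": 0.5},
  {"wx": 0, "wy": 0, "wz": 0, "dx": 0.025, "dy": -0.7425, "dz": 0.325, "hand": 0.5},
])

```text
time_s: 15.95
ee_pos: [0.4893, -0.1049, 0.2055]
tcp_rot: [-3.141, 0.005, 0.001]
force: [0.5, 0.5, -2.7]
width: 0.0527
finger_force: 43.8
```

```bash
python3 - <<'E'
from h import *
from cell import robot
c=snap("w8");o=robot.get_obs();print(o['ee_pos'],o['width'],o['force'],o['time_s'])
print(proj(c,(.584,-.108,.0165)),proj(c,o['ee_pos']+[0,0,.07]))
circ(c,(.584,-.108),.0165,(100,60,0),(140,255,255),.1)
E
```

```text
[ 0.48951585 -0.10329879  0.20547914] 0.05276279592677343 [-0.30945728  1.71305189 -2.9082969 ] 16.0
[280.42261037  82.6923152 ] [273.83442299 382.09294689]
circ [ 0.5856 -0.0991] 0.0749 rect [ 0.5841 -0.1074] [0.083 0.142] ext [ 0.513  -0.1487] [ 0.6552 -0.0661] px [271.   74.9]
```

View pics/w8.png

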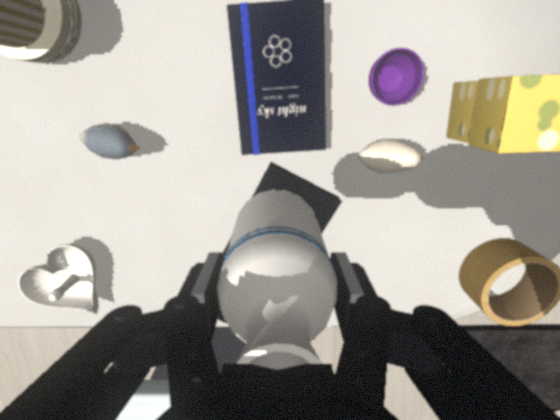

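The notebook spans about 235 to 325 px across and is 142 mm long, so its centre is (0.584, -0.108). The vase hangs upright.

Call:
carry_out([
  {"wx": 0, "wy": 0, "wz": 0, "dx": 0.12, "dy": -0.01, "dz": 0, "hand": 0.5},
  {"wx": 0, "wy": 0, "wz": 0, "dx": 0.236, "dy": -0.01, "dz": -0.08, "hand": 0.5},
  {"wx": 0, "wy": 0, "wz": 0, "dx": 0.236, "dy": -0.01, "dz": -0.18, "hand": 0.5},
  {"wx": 0, "wy": 0, "wz": 0, "dx": 0.236, "dy": -0.01, "dz": -0.26, "hand": 0.5},
  {"wx": 0, "wy": 0, "wz": 0, "dx": 0.236, "dy": -0.01, "dz": -0.305, "hand": 0.5},
  {"wx": 0, "wy": 0, "wz": 0, "dx": 0.236, "dy": -0.01, "dz": -0.328, "hand": 0.5},
  {"wx": 0, "wy": 0, "wz": 0, "dx": 0.236, "dy": -0.01, "dz": -0.33, "hand": 0.5},
  {"wx": 0, "wy": 0, "wz": 0, "dx": 0.236, "dy": -0.01, "dz": -0.33, "hand": 0.5},
])

```text
time_s: 17.0
ee_pos: [0.585, -0.1084, 0.0748]
tcp_rot: [3.141, -0.002, 0.003]
force: [0.2, 0.1, -2.8]
width: 0.0531
finger_force: 43.8
```

Still hanging, so I'll lower it gently until it touches.

Call:
carry_out([
  {"wx": 0, "wy": 0, "wz": 0, "dx": 0, "dy": 0, "dz": -0.008, "hand": 0.5},
  {"wx": 0, "wy": 0, "wz": 0, "dx": 0, "dy": 0, "dz": -0.014, "hand": 0.5},
  {"wx": 0, "wy": 0, "wz": 0, "dx": 0, "dy": 0, "dz": -0.016, "hand": 0.5},
  {"wx": 0, "wy": 0, "wz": 0, "dx": 0, "dy": 0, "dz": -0.016, "hand": 0.5},
])

```text
time_s: 17.5
ee_pos: [0.5841, -0.1084, 0.0674]
tcp_rot: [3.142, -0.002, -0.0]
force: [0.0, 0.4, -1.5]
width: 0.0525
finger_force: 44.0
```

Call:
carry_out([
  {"wx": 0, "wy": 0, "wz": 0, "dx": 0, "dy": 0, "dz": 0, "hand": 0.7},
  {"wx": 0, "wy": 0, "wz": 0, "dx": 0, "dy": 0, "dz": 0, "hand": 0.85},
  {"wx": 0, "wy": 0, "wz": 0, "dx": 0, "dy": 0, "dz": 0, "hand": 1},
  {"wx": 0, "wy": 0, "wz": 0, "dx": 0, "dy": 0, "dz": 0, "hand": 1},
  {"wx": 0, "wy": 0, "wz": 0, "dx": 0, "dy": 0, "dz": 0.08, "hand": 1},
  {"wx": 0, "wy": 0, "wz": 0, "dx": 0, "dy": 0, "dz": 0.2, "hand": 1},
  {"wx": 0, "wy": 0, "wz": 0, "dx": 0, "dy": 0, "dz": 0.35, "hand": 1},
  {"wx": 0, "wy": 0, "wz": 0, "dx": 0, "dy": 0, "dz": 0.48, "hand": 1},
  {"wx": 0, "wy": 0, "wz": 0, "dx": 0, "dy": 0, "dz": 0.48, "hand": 1},
])

```text
time_s: 18.62
ee_pos: [0.5873, -0.1089, 0.2644]
tcp_rot: [3.14, -0.002, 0.017]
force: [-0.1, -0.5, -0.5]
width: 0.0854
finger_force: 0.0
```

Call:
carry_out([
  {"wx": 0, "wy": 0, "wz": 0, "dx": -0.45, "dy": 0.945, "dz": 0, "hand": 1},
  {"wx": 0, "wy": 0, "wz": 0, "dx": -0.45, "dy": 0.945, "dz": 0, "hand": 1},
  {"wx": 0, "wy": 0, "wz": 0, "dx": -0.45, "dy": 0.945, "dz": 0, "hand": 1},
  {"wx": 0, "wy": 0, "wz": 0, "dx": -0.45, "dy": 0.945, "dz": 0, "hand": 1},
  {"wx": 0, "wy": 0, "wz": 0, "dx": -0.45, "dy": 0.945, "dz": 0, "hand": 1},
  {"wx": 0, "wy": 0, "wz": 0, "dx": -0.45, "dy": 0.945, "dz": 0, "hand": 1},
  {"wx": 0, "wy": 0, "wz": 0, "dx": -0.45, "dy": 0.945, "dz": 0, "hand": 1},
  {"wx": 0, "wy": 0, "wz": 0, "dx": -0.45, "dy": 0.945, "dz": 0, "hand": 1},
  {"wx": 0, "wy": 0, "wz": 0, "dx": -0.45, "dy": 0.945, "dz": 0, "hand": 1},
])

```text
time_s: 19.75
ee_pos: [0.4038, 0.2685, 0.2584]
tcp_rot: [3.14, -0.002, -0.002]
force: [0.5, -0.8, 0.0]
width: 0.0851
finger_force: 0.0
```

```bash
python3 - <<'E'
from h import *
from cell import robot,imaging
c=snap("w9");o=robot.get_obs();print(o['ee_pos'],o['width'],o['time_s'])
g=proj(c,(.396,.293,.038));print(g,proj(c,(.57,.358,.062)))
T=imaging.capture("top");pickle.dump(T,open("top1.pkl","wb"))
a=cv2.convertScaleAbs(c["img"][:,:,::-1],alpha=1.4);u,v=map(int,g)
A=cv2.resize(a[v-45:v+45,u-50:u+50],(400,360),interpolation=cv2.INTER_CUBIC)
B=cv2.convertScaleAbs(cv2.resize(T["img"][135:300,265:445],(393,360),interpolation=cv2.INTER_CUBIC)[:,:,::-1],alpha=1.5)
cv2.imwrite("pics/m9.png",np.hstack([A,B]));print(u,v)
circ(c,(.57,.358),.062,(150,10,90),(180,255,255),.12)
E
```

```text
[0.40428931 0.26800289 0.25855737] 0.08559809783304184 19.8
[256.63429845 175.43858636] [181.96581549   1.62774462]
256 175
circ [0.5524 0.3598] 0.0822 rect [0.5487 0.3603] [0.161 0.045] ext [0.526 0.28 ] [0.5713 0.4405] px [181.   23.9]
```

View pics/m9.png

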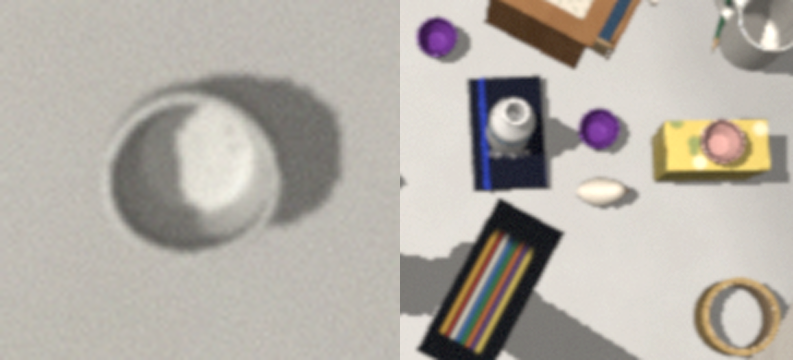

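In the left crop the pot rim is centred at (192,169), which gives (0.399, 0.296). In the right crop the vase stands on the notebook, and the egg cup and pale bird are undisturbed.

Call:
carry_out([
  {"wx": 0, "wy": 0, "wz": 0, "dx": -0.013, "dy": 0.069, "dz": -0.14, "hand": 1},
  {"wx": 0, "wy": 0, "wz": 0, "dx": -0.013, "dy": 0.069, "dz": -0.28, "hand": 1},
  {"wx": 0, "wy": 0, "wz": 0, "dx": -0.013, "dy": 0.069, "dz": -0.4, "hand": 1},
  {"wx": 0, "wy": 0, "wz": 0, "dx": -0.013, "dy": 0.069, "dz": -0.5, "hand": 1},
  {"wx": 0, "wy": 0, "wz": 0, "dx": -0.013, "dy": 0.069, "dz": -0.57, "hand": 1},
  {"wx": 0, "wy": 0, "wz": 0, "dx": -0.013, "dy": 0.069, "dz": -0.614, "hand": 1},
  {"wx": 0, "wy": 0, "wz": 0, "dx": -0.013, "dy": 0.069, "dz": -0.614, "hand": 1},
])

```text
time_s: 20.72
ee_pos: [0.3992, 0.2954, 0.0125]
tcp_rot: [3.139, -0.006, -0.003]
force: [-0.1, -0.4, 0.9]
width: 0.0856
finger_force: 0.0
```

Call:
carry_out([
  {"wx": 0, "wy": 0, "wz": 0, "dx": 0, "dy": 0, "dz": 0, "hand": 0.5},
  {"wx": 0, "wy": 0, "wz": 0, "dx": 0, "dy": 0, "dz": 0, "hand": 0.5},
  {"wx": 0, "wy": 0, "wz": 0, "dx": 0, "dy": 0, "dz": 0, "hand": 0.5},
  {"wx": 0, "wy": 0, "wz": 0, "dx": 0, "dy": 0, "dz": 0, "hand": 0.5},
  {"wx": 0, "wy": 0, "wz": 0, "dx": 0, "dy": 0, "dz": 0, "hand": 0.5},
], squeeze=30)

```text
time_s: 21.35
ee_pos: [0.3997, 0.2972, 0.0149]
tcp_rot: [-3.141, 0.003, -0.003]
force: [1.2, -1.7, 7.1]
width: 0.0523
finger_force: 31.5
```

Call:
carry_out([
  {"wx": 0, "wy": 0, "wz": 0, "dx": 0, "dy": 0, "dz": 0.05, "hand": 0.5},
  {"wx": 0, "wy": 0, "wz": 0, "dx": 0, "dy": 0, "dz": 0.15, "hand": 0.5},
  {"wx": 0, "wy": 0, "wz": 0, "dx": 0, "dy": 0, "dz": 0.3, "hand": 0.5},
  {"wx": 0, "wy": 0, "wz": 0, "dx": 0.05, "dy": 0.05, "dz": 0.42, "hand": 0.5},
  {"wx": 0, "wy": 0, "wz": 0, "dx": 0.176, "dy": 0.157, "dz": 0.5, "hand": 0.5},
  {"wx": 0, "wy": 0, "wz": 0, "dx": 0.176, "dy": 0.157, "dz": 0.5, "hand": 0.5},
  {"wx": 0, "wy": 0, "wz": 0, "dx": 0.176, "dy": 0.157, "dz": 0.5, "hand": 0.5},
])

```text
time_s: 22.22
ee_pos: [0.4693, 0.36, 0.2139]
tcp_rot: [-3.142, 0.002, -0.0]
force: [-0.3, -0.7, -1.9]
width: 0.0525
finger_force: 32.4
```

```bash
python3 - <<'E'
from h import *
from cell import robot
c=snap("w10");o=robot.get_obs();print(o['ee_pos'],o['width'],o['force'],o['time_s'])
print(proj(c,(.57,.36,.062)),proj(c,o['ee_pos']+[0,0,.024]))
circ(c,(.57,.36),.062,(150,10,150),(180,255,255),.1)
circ(c,(.57,.36),.062,(150,10,90),(180,255,255),.1)
E
```

```text
[0.4679781  0.35880436 0.21286431] 0.0525884374641071 [-0.58419569  0.55606747 -1.68910301] 22.275
[277.60990999  73.93379929] [281.12944746 293.88884029]
circ [0.5724 0.3596] 0.0886 rect [0.5723 0.3598] [0.158 0.084] ext [0.5273 0.2787] [0.6175 0.4404] px [278.   61.4]
circ [0.5722 0.3594] 0.0888 rect [0.572 0.359] [0.16  0.085] ext [0.5264 0.2778] [0.6175 0.4405] px [278.2  61.5]
```

View pics/w10.png

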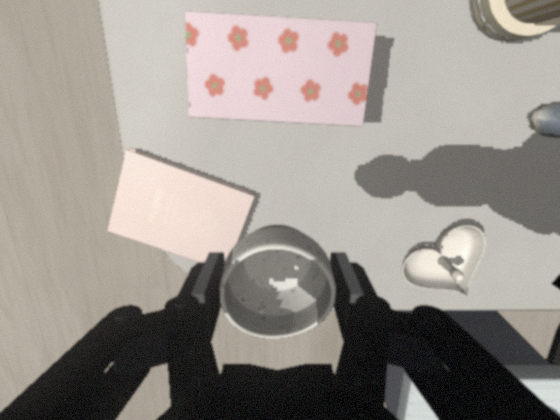

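The lilac top measures 160×85 mm at z = 0.062, which is exact, with its centre at (0.572, 0.3595). The pot is held level at (277,291) px.

Call:
carry_out([
  {"wx": 0, "wy": 0, "wz": 0, "dx": 0.12, "dy": 0.001, "dz": 0, "hand": 0.5},
  {"wx": 0, "wy": 0, "wz": 0, "dx": 0.26, "dy": 0.001, "dz": -0.08, "hand": 0.5},
  {"wx": 0, "wy": 0, "wz": 0, "dx": 0.26, "dy": 0.001, "dz": -0.18, "hand": 0.5},
  {"wx": 0, "wy": 0, "wz": 0, "dx": 0.26, "dy": 0.001, "dz": -0.26, "hand": 0.5},
  {"wx": 0, "wy": 0, "wz": 0, "dx": 0.26, "dy": 0.001, "dz": -0.305, "hand": 0.5},
  {"wx": 0, "wy": 0, "wz": 0, "dx": 0.26, "dy": 0.001, "dz": -0.325, "hand": 0.5},
  {"wx": 0, "wy": 0, "wz": 0, "dx": 0.26, "dy": 0.001, "dz": -0.328, "hand": 0.5},
  {"wx": 0, "wy": 0, "wz": 0, "dx": 0.26, "dy": 0.001, "dz": -0.328, "hand": 0.5},
])

```text
time_s: 23.28
ee_pos: [0.5739, 0.361, 0.0837]
tcp_rot: [-3.14, 0.002, -0.003]
force: [-0.8, 0.9, -0.2]
width: 0.0529
finger_force: 32.4
```

Call:
carry_out([
  {"wx": 0, "wy": 0, "wz": 0, "dx": -0.003, "dy": -0.002, "dz": -0.008, "hand": 0.5},
  {"wx": 0, "wy": 0, "wz": 0, "dx": -0.003, "dy": -0.002, "dz": -0.014, "hand": 0.5},
  {"wx": 0, "wy": 0, "wz": 0, "dx": -0.003, "dy": -0.002, "dz": -0.014, "hand": 0.5},
])

```text
time_s: 23.65
ee_pos: [0.5722, 0.3596, 0.0771]
tcp_rot: [-3.142, 0.002, -0.0]
force: [-0.6, -0.4, -0.2]
width: 0.0526
finger_force: 32.5
```

Call:
carry_out([
  {"wx": 0, "wy": 0, "wz": 0, "dx": 0, "dy": 0, "dz": -0.002, "hand": 0.65},
  {"wx": 0, "wy": 0, "wz": 0, "dx": 0, "dy": 0, "dz": -0.002, "hand": 0.85},
  {"wx": 0, "wy": 0, "wz": 0, "dx": 0, "dy": 0, "dz": -0.002, "hand": 1},
  {"wx": 0, "wy": 0, "wz": 0, "dx": 0, "dy": 0, "dz": -0.002, "hand": 1},
  {"wx": 0, "wy": 0, "wz": 0, "dx": 0, "dy": 0, "dz": 0.1, "hand": 1},
  {"wx": 0, "wy": 0, "wz": 0, "dx": 0, "dy": 0, "dz": 0.25, "hand": 1},
  {"wx": 0, "wy": 0, "wz": 0, "dx": -0.1, "dy": 0, "dz": 0.4, "hand": 1},
  {"wx": 0, "wy": 0, "wz": 0, "dx": -0.2, "dy": 0, "dz": 0.45, "hand": 1},
  {"wx": 0, "wy": 0, "wz": 0, "dx": -0.2, "dy": 0, "dz": 0.45, "hand": 1},
])

```text
time_s: 24.78
ee_pos: [0.4893, 0.3617, 0.26]
tcp_rot: [-3.138, -0.006, -0.003]
force: [0.2, 0.3, 0.5]
width: 0.0856
finger_force: 0.0
```

```bash
python3 - <<'E'
from h import *
from cell import robot,imaging
c=snap("w11");o=robot.get_obs();print(o['ee_pos'],o['width'],o['time_s'])
T=imaging.capture("top");T0=pickle.load(open("cams.pkl","rb"))["top"]
# pot: lilac box top minus pink = pot
hsv=cv2.cvtColor(c["img"],cv2.COLOR_RGB2HSV)
print("pot expected px",proj(c,(.572,.3595,.1)));circ(c,(.572,.3595),.1,(0,0,0),(179,22,255),.036)
# vase blob (not blue) on the book, and bird shift by phase of crops
print("egg");circ(T,(.558,-.346),.121,(0,50,30),(12,255,255),.05)
print("vase lip expected top px",proj(T,(.584,-.108,.1365)));circ(T,(.584,-.108),.1365,(0,0,90),(179,60,255),.03)
print("candle");circ(T,(.6486,.1293),.092,(8,35,100),(40,255,255),.034)
print("birds")
for b,lo,hi in[((.528,.065),(90,40,0),(130,255,255)),((.51,-.222),(5,25,100),(30,255,255))]:
    for t in(T0,T):circ(t,b,.02,lo,hi,.045,3)
E
```

```text
[0.49111904 0.360541   0.25849737] 0.08550856005886809 24.825
pot expected px [281.09733322  96.10763098]
circ [0.5703 0.3594] 0.0357 rect [0.5709 0.3592] [0.066 0.071] ext [0.5378 0.3238] [0.604  0.3946] px [281.  96.]
egg
circ [ 0.5553 -0.3461] 0.0249 rect [ 0.5546 -0.3454] [0.047 0.047] ext [ 0.531  -0.3693] [ 0.5793 -0.3216] px [412.7 199.4]
vase lip expected top px [317.65357677 185.5835767 ]
circ [ 0.5765 -0.1031] 0.0243 rect [ 0.5768 -0.1014] [0.044 0.043] ext [ 0.5552 -0.1237] [ 0.5982 -0.0792] px [315.6 188.7]
candle
circ [0.6443 0.1247] 0.0307 rect [0.6424 0.1276] [0.053 0.054] ext [0.6159 0.1005] [0.6689 0.1548] px [225.5 165.1]
birdsTraceback (most recent call last):
  File "<stdin>", line 14, in <module>
  File "h.py", line 24, in circ
    k=max(cv2.findContours(m,0,2)[0],key=cv2.contourArea)
ValueError: max() iterable argument is empty
```

```bash
python3 - <<'E'
from h import *
c=pickle.load(open("w11.pkl","rb"));g=proj(c,(.572,.3595,.1));r=abs(proj(c,(.572,.3865,.1))-g)[0]
im=cv2.cvtColor(c["img"],cv2.COLOR_RGB2GRAY);u,v=map(int,g);y0=max(v-60,0)
h=cv2.HoughCircles(cv2.resize(im[y0:v+60,u-70:u+70],None,fx=2,fy=2,interpolation=2),cv2.HOUGH_GRADIENT,1,60,param1=80,param2=15,minRadius=int(1.7*r),maxRadius=int(2.2*r))
for x in h[0][:2]:print(onz(c,(x[0]/2+u-70,x[1]/2+y0),.1),x[2]/2,r)
from cell import imaging
T=imaging.capture("top")["img"];T0=pickle.load(open("cams.pkl","rb"))["top"]
for b in((.528,.065,.02),(.51,-.222,.02)):
    p=proj(T0,b).astype(int);t=T0["img"][p[1]-12:p[1]+12,p[0]-15:p[0]+15]
    m=cv2.matchTemplate(T[p[1]-30:p[1]+30,p[0]-33:p[0]+33],t,cv2.TM_CCOEFF_NORMED);print("bird shift px",np.array(cv2.minMaxLoc(m)[3])-18,m.max().round(3))
E
```

```text
[0.56882065 0.35933189 0.1       ] 27.05 29.424646863022275
bird shift px [0 0] 0.764
bird shift px [0 0] 0.999
```

The pot is within about 3 mm of the box centre, and neither bird has moved. I'm handing in.

```bash
python3 -c "
from cell import hand_in
print(hand_in())"
```

```text
the job is handed in; nothing more can be done
None
```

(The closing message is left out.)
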